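# Find the hidden catch of the oxide chest and open it

## Task

The low grey steel chest on the table keeps the glaze oxides out of children's hands: its lid is held by a concealed catch. Feel with your fingertips along the flat plate let into the deck in front of the lid for the flush button hidden in it, press the button until the lid springs ajar and let it come up again, then push the lid back by its front edge until it rests on its stop, fully open. Only touch, press and push: pick nothing up, leave everything that stands on or around the chest where it is, and finish clear of the chest.

Things in the scene. Friction and masses are not known exactly. Their poses are not given: they have to be found in the camera images.
- chest: Oxide chest, grey painted sheet steel, fixed: 245 (x) x 456 (y) x 110 mm high. Origin: centre of its underside, on the table. x points from the near side to the hinge side, y along its length, z up. Its flat top, all at 110 mm, is a rigid fixed deck 75 mm wide (x = -122.5 to -47.5 mm), then the lid, 161.5 mm in x, 446 mm in y.
- plate (a point): Middle of the catch plate, on the top face, at (-85, 0, 110) mm in the chest's frame. The plate is a strip 49 mm wide (x) and 190 mm long (y) let into the deck, same paint, flush (0.5 mm low). Hidden in it is the button, its centre on the plate's long centre line, anywhere up to 65 mm either way from the middle, different at every start. The rest of the plate is rigid.
- button (a joint): Travel of the hidden button straight down (m): 0 flush, 0.006 fully down. It is part of the plate, 47 mm (x) by 56 mm (y), parted from it by a hairline; the fingertips (best closed) must be wholly inside its outline to push it down. Spring: 1.8 N to start it, 5.4 N at the bottom; it comes back when let go. From about 0.004 the lid is released for good.
- lid (a joint): Opening angle of the lid (rad): 0 closed, flush. Hinged along its far edge (chest's y, at x = +117.5, z = 110 mm). Once released, a spring lifts it in about 1 s to about 0.95 (ajar), no further. From there it must be pushed (mass about 0.36 kg); past upright (1.57) it leans over slowly to its stop at 1.85 and stays. Damped; 2 to 6 N at the edge, pushed up and back along its arc.
- lid_edge (a point): Middle of the lid's front (free) edge, on its upper face, 163.5 mm from the hinge axis: at x = -46 mm in the chest's frame when closed; ajar, it is at about x = +22 mm and 133 mm above the chest's top. The lid is 12 mm thick; a 30 mm wide steel keeper hangs 22 mm below its underside at the middle, 4 to 22 mm behind the edge.
- test_tile: Glaze test tile, L-shaped fired clay, 34 mm wide, 48 mm tall, standing on the deck's end on the +y side of the plate (150 to 190 mm from the middle). Loose, leave alone. Origin: under its base.
- stain_jar: Small lidded jar, 34 mm diameter, 44 mm tall, standing on the deck's end on the -y side of the plate (165 to 195 mm from the middle). Loose, leave alone. Origin: centre of its underside.
- tumbler: Red plastic tumbler, 72 mm diameter, 88 mm tall, on the table beyond the chest's -y end. Loose, leave alone. Origin: centre of its underside.
- bowl: Biscuit-fired bowl, 124 mm diameter, 55 mm tall, on the table beyond the chest's +y end. Loose, leave alone. Origin: centre of its underside.
- rib: Flat wooden rib, 55 x 105 x 7 mm, on the table beyond the chest's +y end. Loose, leave alone. Origin: centre of its underside.
- loop_tool: Loop tool with wooden handle, about 190 mm long along its x axis, 12 mm thick, on the table beyond the chest's -y end. Loose, leave alone. Origin: under its middle.
- brush: Broad flat brush with a wooden handle, 200 x 42 x 20 mm, lying on the table along the near side of the chest. Loose, leave alone. Origin: on the table under its middle.

How it is judged (in metres and radians):
On the way, in this order (a step that is already met when the one before it is completed fails the run):
1. the hidden button is pressed in (value of joint button above 0.0035 m), for 0.05 s.
2. the lid has sprung ajar and the button is let go (value of joint lid above 0.7 rad and value of joint button below 0.0015 m), for 0.1 s.
At the end, for the whole second after the job is handed in: The lid is fully open and at rest (beyond 1.7 rad, its stop is at 1.85), the button is up again (within 1.5 mm of flush), and every loose thing is within 20 mm of where it stood (value of joint lid above 1.7 rad and velocity of joint lid below 0.1 rad/s and value of joint button below 0.0015 m and distance of each of test_tile, stain_jar, tumbler, bowl, rib, loop_tool, brush from where it was at the start of the episode below 0.02 m); the robot touches nothing.
It fails at once if a loose thing on or around the chest was lifted, carried or pushed (moved by more than 20 mm) (distance of any of test_tile, stain_jar, tumbler, bowl, rib, loop_tool, brush from where it was at the start of the episode above 0.02 m).
It also fails if it takes over 58 s, if anything falls off the work surface, if the arm or the gripper's body presses on something with over 40 N, if the wrist force passes 120 N, or if a joint passes its speed limit or range.

## Robot

A 6-joint arm with a two-finger parallel gripper is mounted at the origin on the work surface. World frame = base frame: x ahead of the robot, y to its left, z up, the work surface at z = 0. Lengths are in m, angles in degrees, forces in N, time in s.
With the tool pointing down it reaches from about 0.4 to 0.825 m from the base axis. Payload 7 kg.
Tool frame: the origin (TCP) lies between the finger pads; the fingertips stand ctrl.tip_extent ahead of it and the grasp point (between the pads) lies 2 mm behind it (ctrl.tip_extent is the distance from the TCP to the fingertips, in m); z points along the fingers, y is the direction in which the jaws open and shut (so a half turn about z gives the same grasp; the last joint's range is limited). The gripper opens to 88 mm and grips with 3 to 60 N. Pads are 19 mm wide; open, the fingers measure 130 mm over their backs; the gripper's body (78 mm by 193 mm) begins 47 mm behind the grasp point.
Start: joints at [81.538, 20.546, 0.682, 0, -70.136, -16.507], TCP at [0.285, 0.612, 0.244] pointing down, gripper open.
Joint ranges: [-176.03, 176.03], [-82.01, 121.73], [-58.28, 71.71], [-173.87, 95.51], [-174.79, -0.11], [-173.66, 173.66]. Speed limits (degrees/s): [136.94, 136.94, 172.46, 180, 180, 180].

## Interface

Orientations are given as [roll, pitch, yaw] about the fixed x, y, z axes, in that order (R = Rz(yaw) Ry(pitch) Rx(roll)).
In Python, from plant import ctrl gives the robot as it stands.
- The arm moves only by the shell command python3 -m handwheel 'ROWS' [OPENING]. ROWS is JSON, a list of rows, each a list of 6 numbers: the shift along the tool's x, y, z in m, then the turn, a rotation vector about the tool's x, y, z in rad. In form: [[dx, dy, dz, ax, ay, az], ...]. A call has 1 to 8 rows; each row is the pose to reach, as a shift and turn from the pose commanded when the call began, along the tool's axes at that moment; what a row does not reach only later rows make up. A row lasts 1/8 s, in which the tool goes at most 62.5 mm and 10.7 degrees, less where a joint would pass 70% of its speed; a pose out of reach is approached as far as the arm can. A call with a gripper value outside its range is refused whole. OPENING is the closure, from -1 (fully open) to 1 (shut), so that 0 is half open, set as the call begins (- or left out, the last holds). The fingers move at their own pace and stop on an object; the grip force is fixed at half the most. Time passes only in rows, so rows that repeat a pose let the fingers close. It gives the time, the measured TCP pose, the force and the opening at its end, in the units of the state.
- ctrl.get_obs(): the state, without advancing time (a new reading comes with each control period).
- ctrl.snapshot(name): name is "scene" or "top" or "wrist"; returns a dict with "img" (384x512x3 uint8, blue, green, red), "fx", "fy", "cx", "cy" (pixels), "R" (3x3) and "t" (3): a world point X has camera coordinates R X + t. Camera axes: x right, y down, z forward; pixel columns grow to the right and rows downward; lengths in m; the calibration is good to about 2 mm. A picture is of the moment at which its call begins. There is no depth.
- ctrl.close_job(): hands the job in, once; it reports no verdict.
The state is a dict: "clock": time; "joint_pos": joint angles; "qvel": joint speeds; "tau": joint torques, N m; "tool_pos": TCP position; "orientation": TCP orientation; "force": force on the tool from outside, world axes, zero at the start; "moment": the same for the moment, N m; "opening": finger opening in m.
Only numpy, scipy, OpenCV 4.12 (cv2) and the standard library are available. Lean on these libraries where they do the work, as an engineer would, in place of code of your own. Each camera call takes 0.05 s, during which the arm holds its last target.

## Working session

There is one attempt and no reset: what is moved stays moved. The work goes in short steps, Python scripts to look and compute and a shell command to move; the robot and the scene stay as the last step left them, time stands still between calls to the robot, and variables do not carry over. Pictures are saved under pics/ and viewed, and the job is handed in when it is done.

```bash
ls; mkdir -p pics; python3 - <<'E'
from plant import ctrl
import cv2
print(ctrl.get_obs(), ctrl.tip_extent)
for n in ["scene","top","wrist"]:
    s=ctrl.snapshot(n); cv2.imwrite(f"pics/a_{n}.png",s["img"])
    print(n,s["fx"],s["fy"],s["cx"],s["cy"],s["R"],s["t"])
E
```

```text
pics
{'clock': 0.0, 'joint_pos': array([ 8.15388544e+01,  2.05925061e+01,  6.34574045e-01, -2.05127743e-02,
       -7.01370638e+01, -1.65094538e+01]), 'qvel': array([ 0.00134844, -0.0093607 , -0.11197359, -0.10008855,  0.07830695,
        0.07724475]), 'tau': array([-3.92526545e-04, -5.82717705e+01,  2.93058264e+01,  6.99741304e+00,
        6.99909084e-03, -1.47222440e-04]), 'tool_pos': array([0.28475118, 0.61148764, 0.24261543]), 'orientation': array([ 1.79903440e+02, -8.50968901e-03, -2.49775778e+01]), 'force': array([0.98655879, 1.18316306, 0.26762817]), 'moment': array([-0.05141666, -0.01963498,  0.05570107]), 'opening': 0.08756133286126423} 0.017
scene 421.4322773086112 421.4322773086112 259.67066282828745 192.52010816293657 [[-4.99994408e-01  8.66028410e-01 -6.21284532e-04]
 [ 6.55323740e-01  3.77876592e-01 -6.54033697e-01]
 [-5.66176994e-01 -3.27420334e-01 -7.56465159e-01]] [ 0.2243132  -0.29503501  1.42776594]
top 471.6827189614067 471.6827189614067 254.01503254647986 193.0680270239677 [[-0.00329073 -0.99964878  0.02629617]
 [-0.98451708 -0.00136998 -0.17528332]
 [ 0.17525778 -0.02646584 -0.98416679]] [0.0229856  0.50610203 1.16361796]
wrist 304.5174114823666 304.5174114823666 250.1236624014825 194.94039467946516 [[-4.22183394e-01 -9.06510395e-01 -2.93347759e-04]
 [-8.74495200e-01  4.07187875e-01  2.63545402e-01]
 [-2.38787199e-01  1.11521024e-01 -9.64646948e-01]] [ 0.67594346 -0.0318495   0.38959981]
```

View pics/a_scene.png

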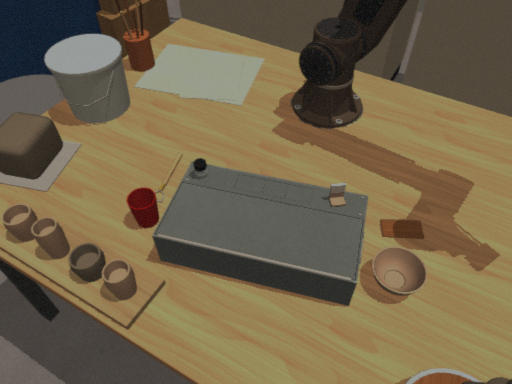

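View pics/a_top.png

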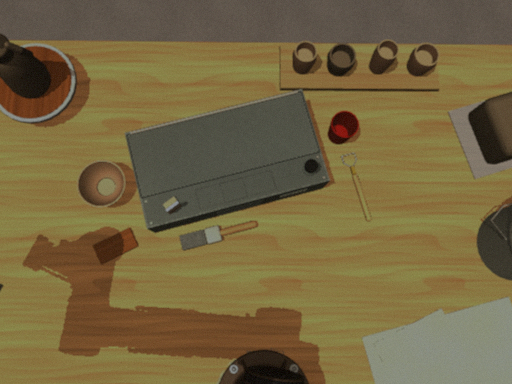

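View pics/a_wrist.png

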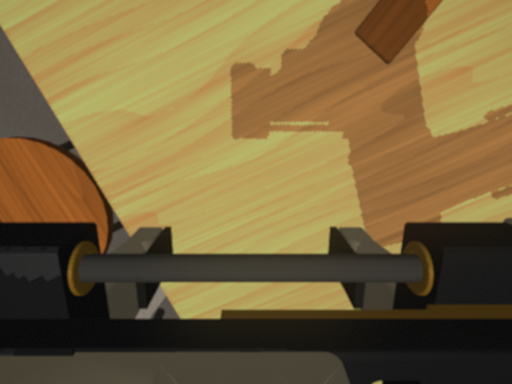

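The top view shows the chest with corners near (127,130), (303,92), (327,183) and (148,225). Plate hairlines lie around x=195–275 px, the tile is at (171,204), the jar at (312,166) and the brush at (218,236). I'll enlarge this area.

```bash
python3 - <<'E'
import cv2
im=cv2.imread("pics/a_top.png")
c=im[80:250,120:340]; cv2.imwrite("pics/b_top.png",cv2.resize(c,None,fx=3.6,fy=3.5,interpolation=cv2.INTER_CUBIC))
c=im[150:225,180:290]; c=cv2.resize(c,None,fx=7,fy=7,interpolation=cv2.INTER_CUBIC); c=cv2.convertScaleAbs(c,alpha=2.2)
cv2.imwrite("pics/b_plate.png",c)
im=cv2.imread("pics/a_scene.png")
c=im[150:230,180:370]; c=cv2.resize(c,None,fx=4.2,fy=4.2,interpolation=cv2.INTER_CUBIC); c=cv2.convertScaleAbs(c,alpha=1.8)
cv2.imwrite("pics/b_scene.png",c)
E
```

```text
(no output)
```

View pics/b_top.png

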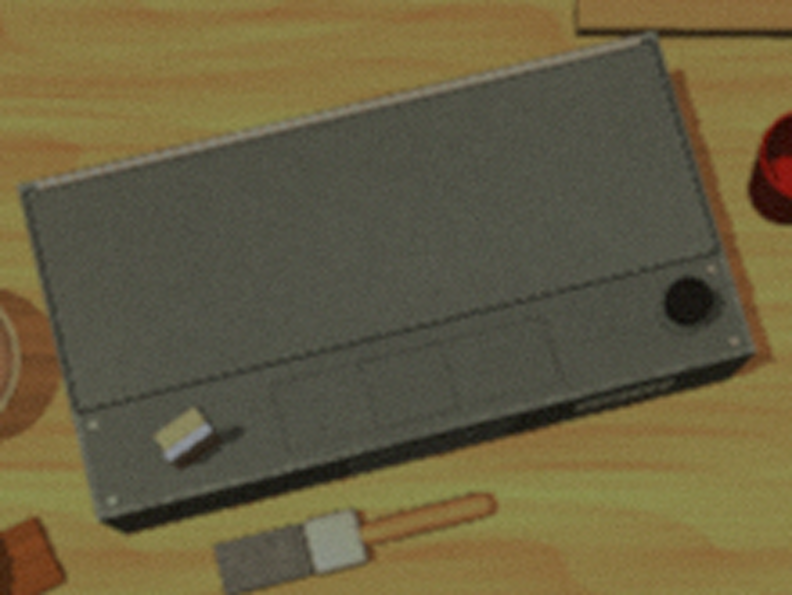

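View pics/b_plate.png

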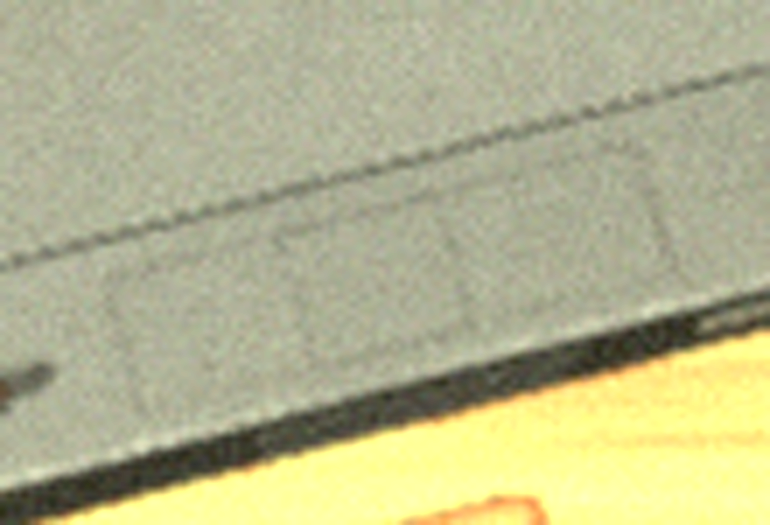

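View pics/b_scene.png

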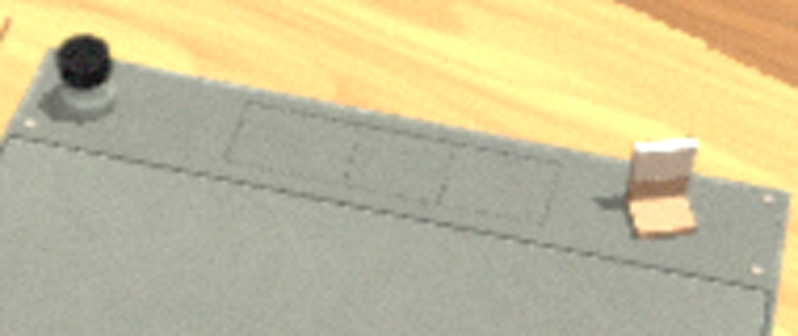

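The enlarged views show hairlines in the plate. In the plate crop, the plate's ends are at about (112,280)-(140,415) and (635,150)-(680,285). Two inner lines at about (280,240)-(310,365) and (450,200)-(478,330) look like the button's outline. I'll compute poses from these.

```bash
cat > h.py <<'E'
import numpy as np
from scipy.optimize import least_squares
T=dict(f=471.6827189614067,cx=254.01503254647986,cy=193.0680270239677,R=np.array([[-0.00329073,-0.99964878,0.02629617],[-0.98451708,-0.00136998,-0.17528332],[0.17525778,-0.02646584,-0.98416679]]),t=np.array([0.0229856,0.50610203,1.16361796]))
S=dict(f=421.4322773086112,cx=259.67066282828745,cy=192.52010816293657,R=np.array([[-4.99994408e-01,8.66028410e-01,-6.21284532e-04],[6.55323740e-01,3.77876592e-01,-6.54033697e-01],[-5.66176994e-01,-3.27420334e-01,-7.56465159e-01]]),t=np.array([0.2243132,-0.29503501,1.42776594]))
def proj(c,X):
    p=np.asarray(X)@c['R'].T+c['t']; return np.c_[c['f']*p[:,0]/p[:,2]+c['cx'],c['f']*p[:,1]/p[:,2]+c['cy']]
def back(c,u,v,z):
    d=c['R'].T@np.array([(u-c['cx'])/c['f'],(v-c['cy'])/c['f'],1]); o=-c['R'].T@c['t']; return o+d*(z-o[2])/d[2]
def Rz(a): return np.array([[np.cos(a),-np.sin(a)],[np.sin(a),np.cos(a)]])
E
python3 - <<'E'
from h import *
tp=np.array([[100,515],[750,350],[655,35],[22,185]])/[3.6,3.5]+[120,80]
loc=np.array([[-.1225,.228],[-.1225,-.228],[.1225,-.228],[.1225,.228]])
# scene: deck corners crop 4.2 (50,47)->near -y ; (790,195) near +y
sp=np.array([[50,47],[790,195]])/4.2+[180,150]
def W(p,l): return np.c_[l@Rz(p[2]).T+p[:2],np.full(len(l),.11)]
f=lambda p:np.r_[(proj(T,W(p,loc))-tp).ravel(),(proj(S,W(p,loc[[1,0]]))-sp).ravel()]
r=least_squares(f,[.55,.03,.2]); p=r.x; print(p,np.degrees(p[2]));print(r.fun.round(1))
def L(c,u,v,z=.11): return (Rz(p[2]).T@(back(c,u,v,z)[:2]-p[:2]))
print("plate top")
for q in [(112,280),(140,415),(280,240),(310,365),(450,200),(478,330),(635,150),(680,285)]: print(q,(1e3*L(T,q[0]/7+180,q[1]/7+150)).round(1))
print("scene")
for q in [(245,105),(225,162),(357,130),(345,185),(452,150),(440,202),(560,165),(543,220)]: print(q,(1e3*L(S,q[0]/4.2+180,q[1]/4.2+150)).round(1))
print("plate",Rz(p[2])@[-.085,0]+p[:2])
E
```

```text
[0.58623449 0.09060986 0.25595301] 14.665027373859997
[-1.4  0.8  1.5  0.7  0.5 -1.3 -1.6 -1.1 -0.4 -0.7 -0.3 -0.8]
plate top
(112, 280) [-63.   92.7]
(140, 415) [-111.2   94.6]
(280, 240) [-63.9  33.3]
(310, 365) [-109.   34.]
(450, 200) [-65.  -27.2]
(478, 330) [-111.8  -25. ]
(635, 150) [-64.  -94.2]
(680, 285) [-114.1  -96.7]
scene
(245, 105) [-105.3  -94.8]
(225, 162) [-58.5 -92.5]
(357, 130) [-103.4  -24.5]
(345, 185) [-59.9 -20.1]
(452, 150) [-102.7   33.5]
(440, 202) [-61.9  35.8]
(560, 165) [-107.9   97. ]
(543, 220) [-64.3  95.3]
plate [0.50400358 0.06909062]
```

```bash
python3 - <<'E'
from h import *
from scipy.spatial.transform import Rotation as Ro
R=np.array([[-4.22183394e-01,-9.06510395e-01,-2.93347759e-04],[-8.74495200e-01,4.07187875e-01,2.63545402e-01],[-2.38787199e-01,1.11521024e-01,-9.64646948e-01]]);t=np.array([0.67594346,-0.0318495,0.38959981])
c=-R.T@t; p0=np.array([.285,.612,.244]); R0=Ro.from_euler('xyz',[180,0,-25],degrees=True)
print("cam in tool",R0.inv().apply(c-p0))
p=[.58623449,.09060986,.25595301]
for l in ([-.087,.005],):
  w=np.r_[Rz(p[2])@l+p[:2],.165]; print(w, R0.inv().apply(w-p0))
for y in (14.67,-165.33): print((R0.inv()*Ro.from_euler('xyz',[180,0,y],degrees=True)).as_rotvec())
E
```

```text
cam in tool [ 0.07197414 -0.00075859 -0.14041834]
[0.5008029 0.0734214 0.165    ] [0.423197   0.39691573 0.079     ]
[ 0.00000000e+00  8.47911294e-17 -6.92372114e-01]
[ 4.01161621e-33 -2.99943009e-16  2.44922054e+00]
```

```bash
python3 -m handwheel '[[0.423,0.397,0,0,0,2.449],[0.423,0.397,0,0,0,2.449],[0.423,0.397,0,0,0,2.449],[0.423,0.397,0,0,0,2.449],[0.423,0.397,0,0,0,2.449],[0.423,0.397,0,0,0,2.449],[0.423,0.397,0,0,0,2.449],[0.423,0.397,0,0,0,2.449]]' 1
python3 - <<'E'
from plant import ctrl
import cv2
o=ctrl.get_obs();print(o)
E
```

```text
clock: 1.15
tool_pos: [0.4713, 0.1459, 0.2437]
orientation: [-180.0, 0.0, -111.2]
force: [1.5, -0.0, -0.3]
opening: 0.0134
{'clock': 1.15, 'joint_pos': array([ 4.00778731e+01,  3.20166655e+00, -2.16276909e+01, -1.11294890e-03,
       -6.51424007e+01, -6.13160987e+01]), 'qvel': array([-58.51272862,   1.52495641,   1.52619154,   0.19208851,
         0.08885027, -27.1819383 ]), 'tau': array([  6.57345816, -34.98617291,  27.040236  ,   6.44934386,
        -0.26183428,   0.72903167]), 'tool_pos': array([0.47126881, 0.14587934, 0.24374305]), 'orientation': array([-1.79987331e+02,  2.52607961e-02, -1.11238690e+02]), 'force': array([ 1.51505912, -0.04313104, -0.31755355]), 'moment': array([ 0.1680905 , -0.28140067,  0.0607012 ]), 'opening': 0.013383551911701952}
```

```bash
python3 -m handwheel '[[0,0,0,0,0,0],[0,0,0,0,0,0]]'
python3 - <<'E'
from h import *
from plant import ctrl
from scipy.spatial.transform import Rotation as Ro
o=ctrl.get_obs(); R0=Ro.from_euler('xyz',o['orientation'],degrees=True)
p=[.58623449,.09060986,.25595301]
w=np.r_[Rz(p[2])@[-.087,.005]+p[:2],.165]; print(o['tool_pos'],o['orientation'],R0.inv().apply(w-o['tool_pos']))
print((R0.inv()*Ro.from_euler('xyz',[180,0,-165.33],degrees=True)).as_rotvec())
E
```

```text
clock: 1.4
tool_pos: [0.471, 0.1475, 0.2435]
orientation: [180.0, 0.0, -110.9]
force: [0.3, -0.5, 0.1]
opening: 0.0009
[0.47103979 0.14752834 0.24349693] [ 1.79993205e+02  5.16649148e-03 -1.10931788e+02] [ 0.05859038 -0.05428341  0.07848521]
[1.52354036e-04 2.69968878e-05 9.49427909e-01]
```

```bash
python3 -m handwheel '[[0.0586,-0.0543,0,0,0,0.949],[0.0586,-0.0543,0,0,0,0.949],[0.0586,-0.0543,0,0,0,0.949],[0.0586,-0.0543,0,0,0,0.949],[0.0586,-0.0543,0,0,0,0.949],[0.0586,-0.0543,0.04,0,0,0.949],[0.0586,-0.0543,0.0785,0,0,0.949],[0.0586,-0.0543,0.0785,0,0,0.949]]'
python3 - <<'E'
from h import *
from plant import ctrl
import cv2
o=ctrl.get_obs(); print(o['tool_pos'],o['orientation'],o['force'],o['joint_pos'])
for n in ["scene","top","wrist"]:
    s=ctrl.snapshot(n); cv2.imwrite(f"pics/c_{n}.png",s["img"])
im=cv2.imread("pics/c_scene.png")
c=im[110:230,180:370]; c=cv2.resize(c,None,fx=4.2,fy=4.2,interpolation=cv2.INTER_CUBIC); c=cv2.convertScaleAbs(c,alpha=1.8)
cv2.imwrite("pics/c_scenez.png",c)
E
```

```text
clock: 2.4
tool_pos: [0.4989, 0.0743, 0.1627]
orientation: [-179.9, -0.3, -165.1]
force: [-0.3, -0.1, 0.8]
opening: 0.0008
[0.49892509 0.07432019 0.16274153] [-179.93956901   -0.32200325 -165.12982185] [-0.26273016 -0.06312173  0.77537888] [ 3.07970988e+01  8.75233564e+00 -2.67937029e+01 -3.70276288e-02
 -5.47801924e+01 -1.05905310e+02]
```

View pics/c_scenez.png

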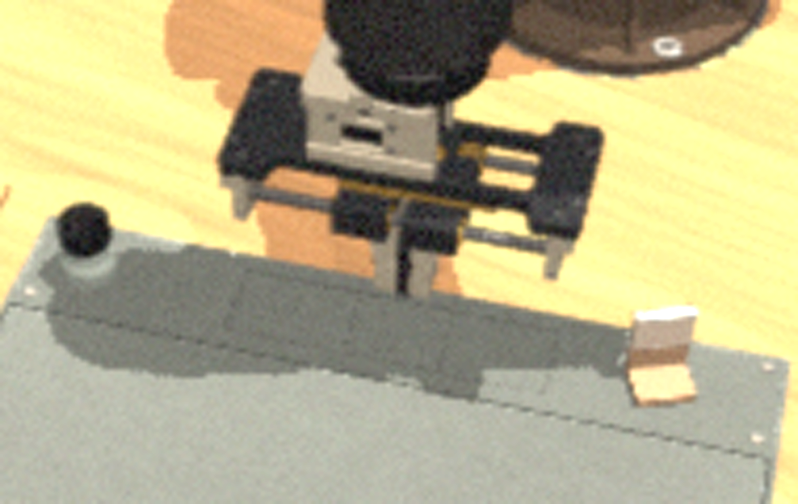

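View pics/c_wrist.png

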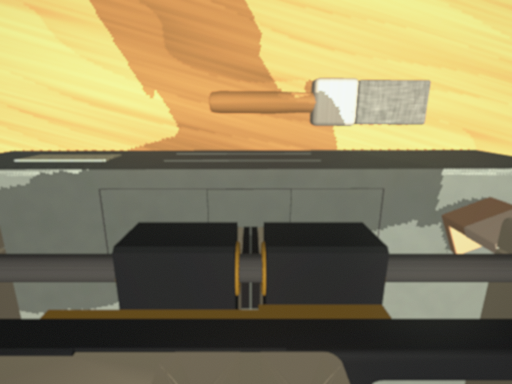

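The wrist view shows the plate from 100 to 383 px and the button lines at 208 and 291 px. That puts the button centre about 5 mm to the +y side of the middle, with the closed fingers right above it at 250. It agrees with the other two views, so I'll lower to just above and then feel.

```bash
python3 -m handwheel '[[0,0,0.015,0,0,0],[0,0,0.028,0,0,0],[0,0,0.028,0,0,0],[0,0,0.028,0,0,0]]'
python3 - <<'E'
from h import *
from plant import ctrl
import cv2
p=[.58623449,.09060986,.25595301]
o=ctrl.get_obs(); print(o['tool_pos'],o['orientation'],o['force'], Rz(p[2]).T@(o['tool_pos'][:2]-p[:2]))
for n in ["scene","top","wrist"]:
    s=ctrl.snapshot(n); cv2.imwrite(f"pics/d_{n}.png",s["img"])
im=cv2.imread("pics/d_scene.png")
c=im[140:220,200:350]; c=cv2.resize(c,None,fx=5,fy=5,interpolation=cv2.INTER_CUBIC); c=cv2.convertScaleAbs(c,alpha=2.4)
cv2.imwrite("pics/d_scenez.png",c)
E
```

```text
clock: 3.05
tool_pos: [0.501, 0.0736, 0.1371]
orientation: [-180.0, -0.0, -165.3]
force: [-0.0, 0.3, -0.3]
opening: 0.0004
[0.50097547 0.0735957  0.13714564] [-1.79987895e+02 -4.48615897e-03 -1.65288577e+02] [-0.01443922  0.25751693 -0.33149957] [-0.08678893  0.00512493]
```

View pics/d_scenez.png

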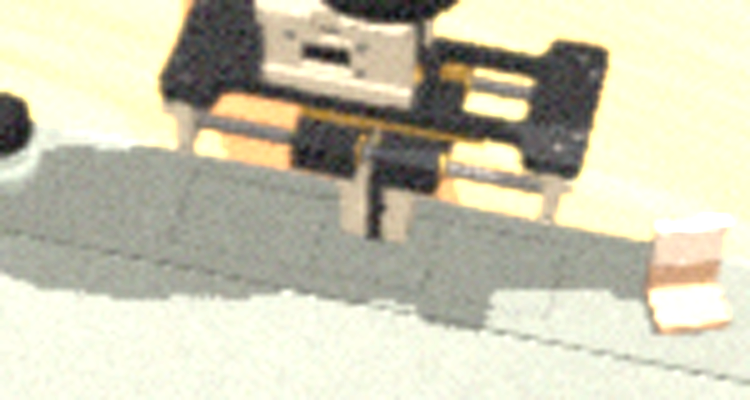

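```bash
python3 -m handwheel '[[0,0,0.006,0,0,0],[0,0,0.008,0,0,0],[0,0,0.008,0,0,0]]'; python3 -m handwheel '[[0,0,0.002,0,0,0],[0,0,0.002,0,0,0]]'; python3 -m handwheel '[[0,0,0.002,0,0,0],[0,0,0.002,0,0,0]]'
```

```text
clock: 3.58
tool_pos: [0.5006, 0.0736, 0.1288]
orientation: [-180.0, -0.0, -165.3]
force: [0.1, -0.1, 0.3]
opening: 0.0006
clock: 3.82
tool_pos: [0.5008, 0.0737, 0.127]
orientation: [-180.0, -0.0, -165.3]
force: [-0.2, -0.6, 0.3]
opening: 0.0006
clock: 4.08
tool_pos: [0.5009, 0.0737, 0.1251]
orientation: [-180.0, 0.0, -165.3]
force: [-0.3, -0.2, 1.8]
opening: 0.0003
```

Soft contact (1.8 N, about 1.4 mm below flush), so it's the button. I'll continue pressing.

```bash
python3 -m handwheel '[[0,0,0.002,0,0,0],[0,0,0.002,0,0,0]]'; python3 -m handwheel '[[0,0,0.002,0,0,0],[0,0,0.002,0,0,0]]';  python3 - <<'E'
from plant import ctrl
import cv2
cv2.imwrite("pics/e_scene.png",ctrl.snapshot("scene")["img"])
E
```

```text
clock: 4.32
tool_pos: [0.5009, 0.0737, 0.1231]
orientation: [-180.0, 0.0, -165.3]
force: [-1.0, 0.1, 4.1]
opening: 0.0003
clock: 4.58
tool_pos: [0.5009, 0.0737, 0.1211]
orientation: [-180.0, 0.0, -165.3]
force: [-1.1, -0.6, 4.8]
opening: 0.0002
```

View pics/e_scene.png

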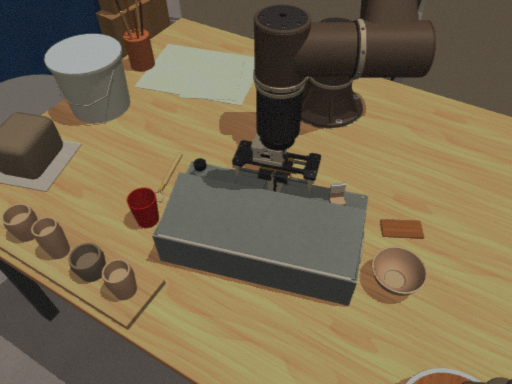

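```bash
python3 -m handwheel '[[0,0,0.0008,0,0,0],[0,0,0.0008,0,0,0],[0,0,0.0008,0,0,0],[0,0,0.0008,0,0,0]]';  python3 - <<'E'
from plant import ctrl
import cv2
cv2.imwrite("pics/f_scene.png",ctrl.snapshot("scene")["img"])
E
```

```text
clock: 5.12
tool_pos: [0.5009, 0.0737, 0.1208]
orientation: [-180.0, 0.0, -165.3]
force: [-2.7, 0.8, 7.3]
opening: 0.0002
```

View pics/f_scene.png

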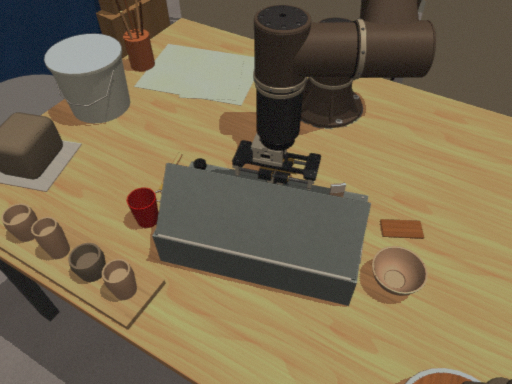

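The lid's front edge has risen in the picture (top edge from about (165,172) to (365,205)), so it is released. I'll hold, then let go and rise straight up.

```bash
python3 -m handwheel '[[0,0,-0.004,0,0,0],[0,0,-0.009,0,0,0],[0,0,-0.014,0,0,0],[0,0,-0.014,0,0,0],[0,0,-0.014,0,0,0],[0,0,-0.014,0,0,0],[0,0,-0.014,0,0,0]]';  python3 - <<'E'
from plant import ctrl
import cv2
cv2.imwrite("pics/g_scene.png",ctrl.snapshot("scene")["img"])
cv2.imwrite("pics/g_wrist.png",ctrl.snapshot("wrist")["img"])
E
```

```text
clock: 6.05
tool_pos: [0.5007, 0.0736, 0.1341]
orientation: [-180.0, -0.0, -165.3]
force: [-0.6, -0.6, -0.5]
opening: 0.0003
```

View pics/g_scene.png

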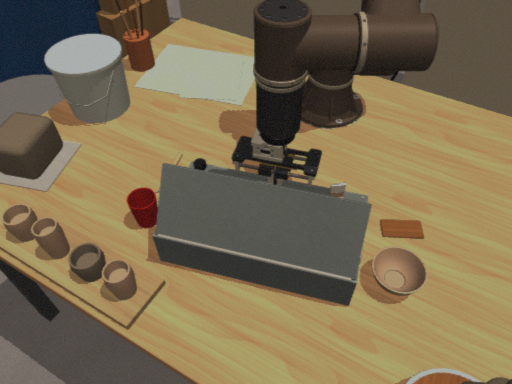

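View pics/g_wrist.png

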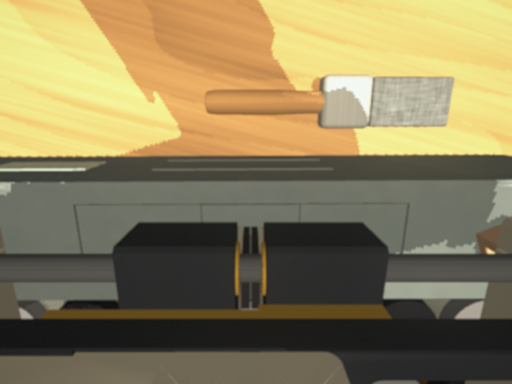

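```bash
cat >> h.py <<'E'
P=[.58623449,.09060986,.25595301]
def C2W(l): l=np.atleast_2d(l); return np.c_[l[:,:2]@Rz(P[2]).T+P[:2],l[:,2]]
E
python3 - <<'E'
from h import *
import cv2
for th in (0,.5,.7,.85,.95,1.1):
  e=[.1175-.1635*np.cos(th),0,.11+.1635*np.sin(th)]
  print(th,proj(S,C2W([[e[0],.223,e[2]],[e[0],-.223,e[2]]])).round(0).tolist())
im=cv2.imread("pics/g_scene.png")
c=im[130:230,150:380]; cv2.imwrite("pics/g_z.png",cv2.convertScaleAbs(cv2.resize(c,None,fx=3.4,fy=3.4,interpolation=cv2.INTER_CUBIC),alpha=1.8))
E
```

```text
0 [[362.0, 220.0], [182.0, 182.0]]
0.5 [[368.0, 205.0], [174.0, 165.0]]
0.7 [[370.0, 203.0], [169.0, 162.0]]
0.85 [[370.0, 204.0], [165.0, 162.0]]
0.95 [[371.0, 205.0], [161.0, 163.0]]
1.1 [[371.0, 209.0], [156.0, 165.0]]
```

View pics/g_z.png

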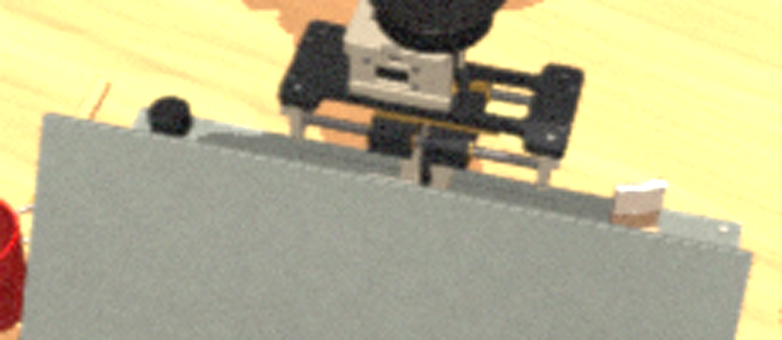

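The lid's front corners are at about (163,164) and (370,204) in the full scene picture, so the lid is about 0.9 rad open. The deck is clear under it. I'll raise the fingers to just below the edge height and shift to the +y side of the keeper.

```bash
python3 -m handwheel '[[0,0,-0.045,0,0,0],[0,0.025,-0.091,0,0,0],[-0.02,0.05,-0.091,0,0,0],[-0.045,0.05,-0.091,0,0,0],[-0.045,0.05,-0.091,0,0,0],[-0.045,0.05,-0.091,0,0,0]]';  python3 - <<'E'
from plant import ctrl
from h import *
import cv2
o=ctrl.get_obs();print(Rz(P[2]).T@(o['tool_pos'][:2]-P[:2]))
cv2.imwrite("pics/i_scene.png",cv2.resize(ctrl.snapshot("scene")["img"][100:300,130:400],None,fx=2.9,fy=2.9))
E
```

```text
clock: 6.9
tool_pos: [0.5311, 0.1332, 0.2248]
orientation: [-180.0, -0.1, -165.3]
force: [-0.7, 0.3, 0.3]
opening: 0.0005
[-0.04255314  0.05510957]
```

View pics/i_scene.png

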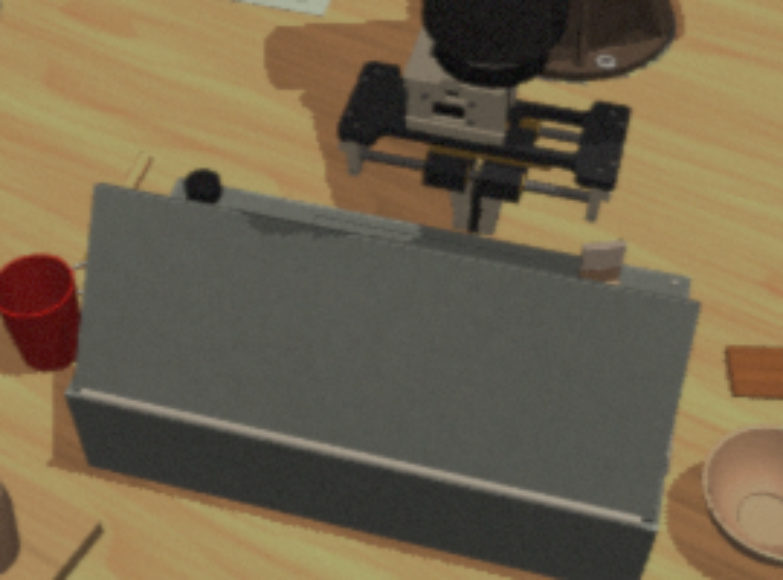

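```bash
python3 - <<'E'
from h import *
def solve(u,v):
  best=None
  for z in np.arange(.1,.25,.005):
    w=back(S,u,v,z); l=Rz(P[2]).T@(w[:2]-P[:2]); print(round(z,3),(l*1e3).round(),end=' | ')
  print()
solve(550/5+200,220/5+140); solve(187/5+200,152/5+140); solve(378/5+200,240/5+140)
E
```

```text
0.1 [-132.   85.] | 0.105 [-128.   85.] | 0.11 [-123.   86.] | 0.115 [-118.   86.] | 0.12 [-114.   87.] | 0.125 [-109.   87.] | 0.13 [-105.   87.] | 0.135 [-100.   88.] | 0.14 [-96.  88.] | 0.145 [-91.  89.] | 0.15 [-87.  89.] | 0.155 [-82.  90.] | 0.16 [-77.  90.] | 0.165 [-73.  90.] | 0.17 [-68.  91.] | 0.175 [-64.  91.] | 0.18 [-59.  92.] | 0.185 [-55.  92.] | 0.19 [-50.  93.] | 0.195 [-46.  93.] | 0.2 [-41.  93.] | 0.205 [-36.  94.] | 0.21 [-32.  94.] | 0.215 [-27.  95.] | 0.22 [-23.  95.] | 0.225 [-18.  95.] | 0.23 [-14.  96.] | 0.235 [-9. 96.] | 0.24 [-5. 97.] | 0.245 [ 0. 97.] | 
0.1 [-129. -105.] | 0.105 [-125. -103.] | 0.11 [-120. -102.] | 0.115 [-116. -100.] | 0.12 [-111.  -99.] | 0.125 [-106.  -97.] | 0.13 [-102.  -95.] | 0.135 [-97. -94.] | 0.14 [-93. -92.] | 0.145 [-88. -90.] | 0.15 [-84. -89.] | 0.155 [-79. -87.] | 0.16 [-75. -86.] | 0.165 [-70. -84.] | 0.17 [-66. -82.] | 0.175 [-61. -81.] | 0.18 [-57. -79.] | 0.185 [-52. -77.] | 0.19 [-47. -76.] | 0.195 [-43. -74.] | 0.2 [-38. -73.] | 0.205 [-34. -71.] | 0.21 [-29. -69.] | 0.215 [-25. -68.] | 0.22 [-20. -66.] | 0.225 [-16. -64.] | 0.23 [-11. -63.] | 0.235 [ -7. -61.] | 0.24 [ -2. -60.] | 0.245 [  2. -58.] | 
0.1 [-96.   5.] | 0.105 [-92.   6.] | 0.11 [-88.   7.] | 0.115 [-83.   8.] | 0.12 [-79.   9.] | 0.125 [-75.   9.] | 0.13 [-70.  10.] | 0.135 [-66.  11.] | 0.14 [-62.  12.] | 0.145 [-57.  13.] | 0.15 [-53.  14.] | 0.155 [-49.  15.] | 0.16 [-44.  16.] | 0.165 [-40.  17.] | 0.17 [-36.  18.] | 0.175 [-31.  19.] | 0.18 [-27.  20.] | 0.185 [-23.  21.] | 0.19 [-18.  22.] | 0.195 [-14.  22.] | 0.2 [-10.  23.] | 0.205 [-5. 24.] | 0.21 [-1. 25.] | 0.215 [ 3. 26.] | 0.22 [ 8. 27.] | 0.225 [12. 28.] | 0.23 [16. 29.] | 0.235 [21. 30.] | 0.24 [25. 31.] | 0.245 [29. 32.] |
```

```bash
python3 -m handwheel '[[0,0,-0.0132,0,0,0],[-0.015,0,-0.0132,0,0,0],[-0.028,0,-0.0132,0,0,0],[-0.036,0,-0.0132,0,0,0],[-0.036,0,-0.0132,0,0,0]]';  python3 -m handwheel '[[-0.005,0,-0.002,0,0,0],[-0.010,0,-0.004,0,0,0],[-0.015,0,-0.008,0,0,0],[-0.015,0,-0.008,0,0,0]]'; python3 - <<'E'
from plant import ctrl
from h import *
import cv2
o=ctrl.get_obs();print(Rz(P[2]).T@(o['tool_pos'][:2]-P[:2]))
cv2.imwrite("pics/j_scene.png",cv2.resize(ctrl.snapshot("scene")["img"][100:300,130:400],None,fx=2.9,fy=2.9))
E
```

```text
clock: 7.58
tool_pos: [0.5669, 0.1426, 0.2377]
orientation: [-180.0, -0.1, -165.3]
force: [-0.8, 0.0, -0.7]
opening: 0.0003
clock: 8.07
tool_pos: [0.5813, 0.1465, 0.247]
orientation: [-180.0, 0.0, -165.3]
force: [-3.8, -1.3, 3.2]
opening: 0.0004
[0.00935069 0.055289  ]
```

View pics/j_scene.png

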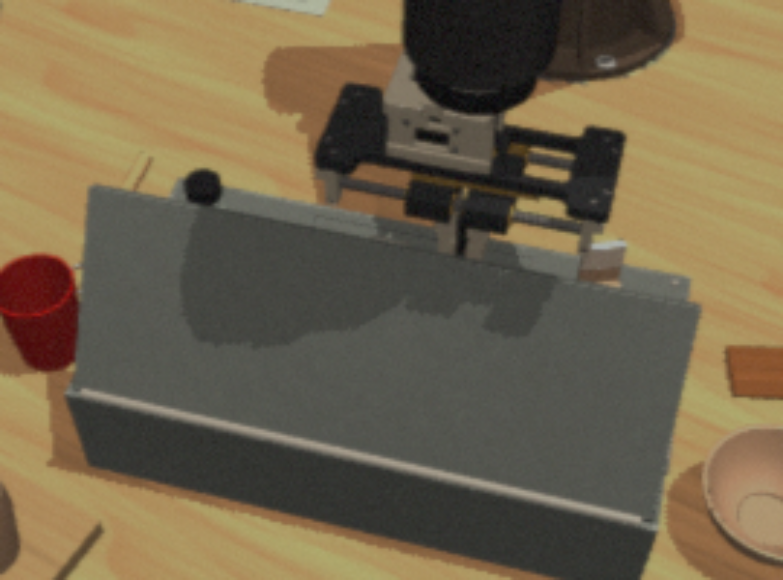

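Contact, but the force pushes the tool up (+3.2 N) and the picture shows the tips right at the edge line near (460,258). They are engaging the edge's front face too high. I'll back off, go lower and push again.

```bash
python3 -m handwheel '[[0.02,0,0,0,0,0],[0.025,0,0.016,0,0,0],[0.025,0,0.021,0,0,0],[0.025,0,0.021,0,0,0]]';  python3 -m handwheel '[[-0.008,0,0,0,0,0],[-0.016,0,0,0,0,0],[-0.024,0,0,0,0,0],[-0.030,0,0,0,0,0],[-0.034,0,0,0,0,0],[-0.034,0,0,0,0,0]]'; python3 - <<'E'
from plant import ctrl
from h import *
import cv2
o=ctrl.get_obs();print(Rz(P[2]).T@(o['tool_pos'][:2]-P[:2]))
cv2.imwrite("pics/k_scene.png",cv2.resize(ctrl.snapshot("scene")["img"][100:300,130:400],None,fx=2.9,fy=2.9))
E
```

```text
clock: 8.62
tool_pos: [0.557, 0.1401, 0.2247]
orientation: [-180.0, -0.1, -165.3]
force: [0.1, -0.4, -0.4]
opening: 0.0004
clock: 9.38
tool_pos: [0.5901, 0.1487, 0.2253]
orientation: [-180.0, -0.0, -165.3]
force: [-1.2, -1.1, 0.3]
opening: 0.0006
[0.01842015 0.05523723]
```

View pics/k_scene.png

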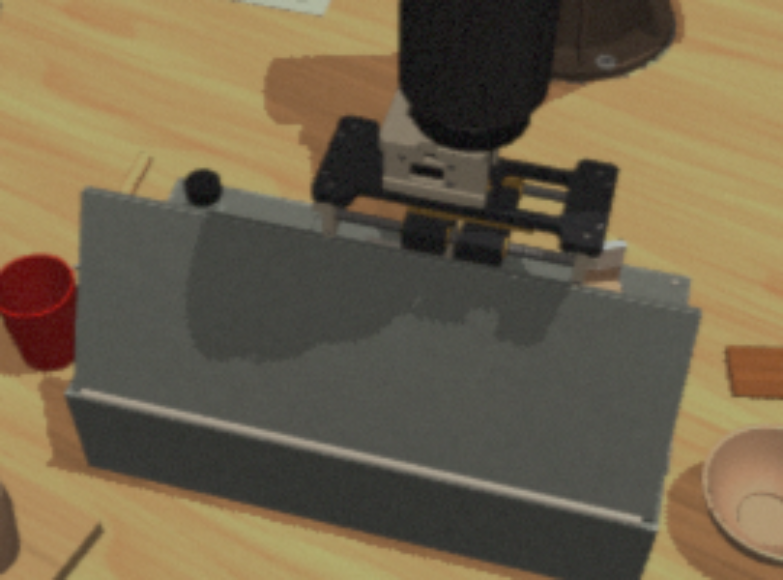

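The lid is now moving with the fingers behind it: its left corner went from (92,187) to (83,190), at low force. I'll follow the arc up and back.

```bash
python3 -m handwheel '[[-0.009,0,-0.008,0,0,0],[-0.018,0,-0.018,0,0,0],[-0.027,0,-0.028,0,0,0],[-0.035,0,-0.034,0,0,0],[-0.043,0,-0.038,0,0,0],[-0.05,0,-0.041,0,0,0]]'; python3 - <<'E'
from plant import ctrl
from h import *
import cv2
o=ctrl.get_obs();print(Rz(P[2]).T@(o['tool_pos'][:2]-P[:2]))
cv2.imwrite("pics/l_scene.png",cv2.resize(ctrl.snapshot("scene")["img"][100:300,130:400],None,fx=2.9,fy=2.9))
E
```

```text
clock: 10.18
tool_pos: [0.6386, 0.1615, 0.2665]
orientation: [180.0, -0.0, -165.3]
force: [-0.1, -1.1, -0.5]
opening: 0.0007
[0.06859232 0.05536417]
```

View pics/l_scene.png

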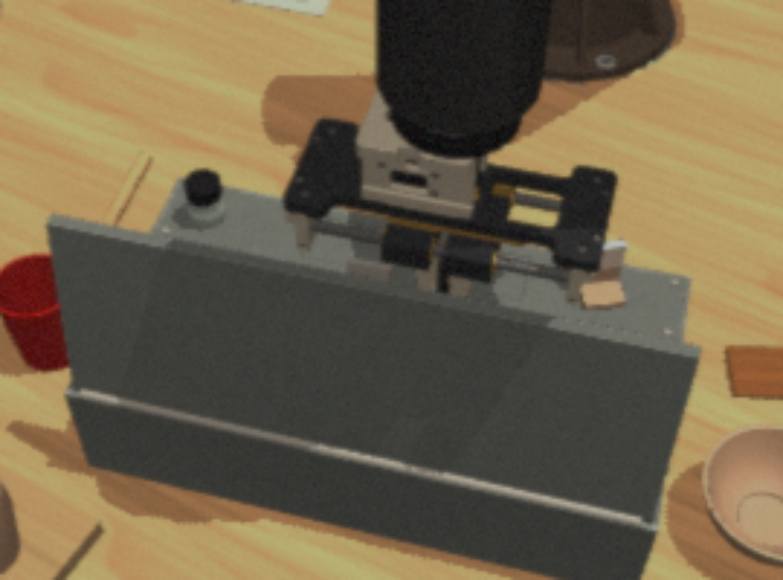

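The lid is near upright (front corners (52,218) and (697,352)) and the contact force is small. I'll push past upright, then retreat.

```bash
python3 -m handwheel '[[-0.009,0,-0.002,0,0,0],[-0.018,0,-0.004,0,0,0],[-0.027,0,-0.005,0,0,0],[-0.035,0,-0.005,0,0,0],[-0.043,0,-0.005,0,0,0],[-0.048,0,-0.005,0,0,0],[-0.048,0,-0.005,0,0,0],[-0.048,0,-0.005,0,0,0]]'; python3 - <<'E'
from plant import ctrl
from h import *
import cv2
o=ctrl.get_obs();print(Rz(P[2]).T@(o['tool_pos'][:2]-P[:2]))
cv2.imwrite("pics/m_scene.png",cv2.resize(ctrl.snapshot("scene")["img"][100:300,130:400],None,fx=2.9,fy=2.9))
E
```

```text
clock: 11.22
tool_pos: [0.6844, 0.1736, 0.2715]
orientation: [180.0, 0.0, -165.3]
force: [-0.4, -0.3, 0.2]
opening: 0.0002
[0.11596286 0.05539847]
```

View pics/m_scene.png

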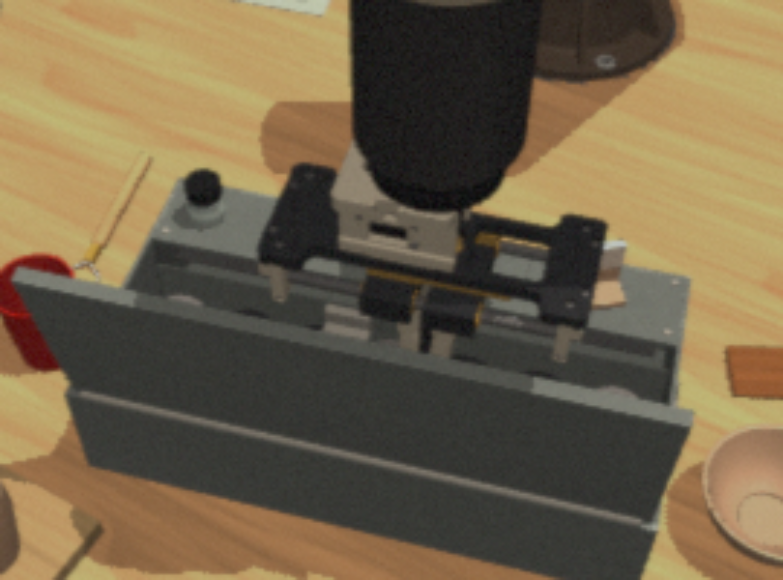

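The lid is past upright and leaning over on its own, with no contact force. I'll retreat back and up.

```bash
python3 -m handwheel '[[0.02,0,0,0,0,0],[0.05,0,-0.02,0,0,0],[0.09,0,-0.05,0,0,0],[0.13,0,-0.08,0,0,0],[0.17,0,-0.08,0,0,0],[0.2,0,-0.08,0,0,0],[0.2,0,-0.08,0,0,0],[0.2,0,-0.08,0,0,0]]';python3 -m handwheel '[[0,0,0,0,0,0],[0,0,0,0,0,0],[0,0,0,0,0,0],[0,0,0,0,0,0],[0,0,0,0,0,0],[0,0,0,0,0,0],[0,0,0,0,0,0],[0,0,0,0,0,0]]'; python3 - <<'E'
from plant import ctrl
from h import *
import cv2
o=ctrl.get_obs();print(Rz(P[2]).T@(o['tool_pos'][:2]-P[:2]),o['qvel'].round(2))
for n in ("scene","top"): cv2.imwrite(f"pics/n_{n}.png",ctrl.snapshot(n)["img"])
for th in (1.6,1.7,1.8,1.85):
  e=[.1175-.1635*np.cos(th),0,.11+.1635*np.sin(th)]
  print(th,proj(S,C2W([[e[0],.223,e[2]],[e[0],-.223,e[2]]])).round(0).tolist())
E
```

```text
clock: 12.28
tool_pos: [0.4912, 0.1229, 0.3519]
orientation: [180.0, 0.1, -165.3]
force: [0.2, 0.7, -0.2]
opening: 0.0003
clock: 13.28
tool_pos: [0.491, 0.1228, 0.3515]
orientation: [180.0, 0.0, -165.3]
force: [0.0, -0.5, 0.4]
opening: 0.0004
[-0.08397711  0.05524439] [ 0.    0.04 -0.06  0.14  0.08 -0.03]
1.6 [[369.0, 237.0], [138.0, 187.0]]
1.7 [[368.0, 245.0], [134.0, 194.0]]
1.8 [[366.0, 253.0], [130.0, 201.0]]
1.85 [[366.0, 258.0], [129.0, 204.0]]
```

View pics/n_scene.png

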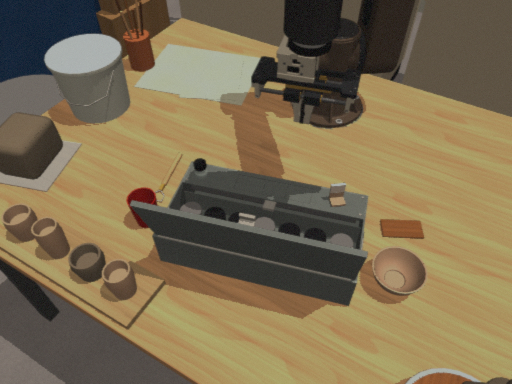

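View pics/n_top.png

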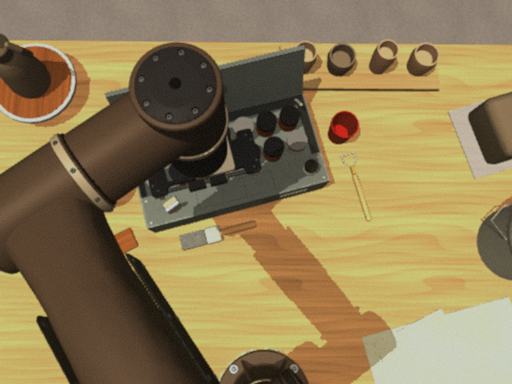

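The lid's corners are at about (130,205) and (364,258), matching 1.85 rad, its stop. In the top view the tile (171,204), jar (312,166), tumbler (343,127), loop tool and brush are where they were. One more check that nothing moves and the button is flush.

```bash
python3 -m handwheel '[[0,0,0,0,0,0],[0,0,0,0,0,0],[0,0,0,0,0,0],[0,0,0,0,0,0]]'; python3 - <<'E'
from plant import ctrl
import cv2, numpy as np
a=cv2.imread("pics/n_scene.png"); b=ctrl.snapshot("scene")["img"]
d=cv2.GaussianBlur(cv2.absdiff(a,b),(5,5),0); print("max diff",d.max(), "lid area",d[180:290,125:375].max())
a0=cv2.imread("pics/a_scene.png")
for n,(x0,y0,x1,y1) in dict(tile=(325,178,350,212),jar=(188,155,212,182),tumbler=(125,185,155,203),rib=(375,215,428,240),bowl=(372,250,428,295),loop=(155,150,190,185)).items():
    t=a0[y0:y1,x0:x1]; r=cv2.matchTemplate(b[y0-8:y1+8,x0-8:x1+8],t,cv2.TM_CCOEFF_NORMED); _,m,_,l=cv2.minMaxLoc(r); print(n,l[0]-8,l[1]-8,round(m,2))
w=ctrl.snapshot("wrist")["img"]; cv2.imwrite("pics/o_wrist.png",w)
E
```

```text
clock: 13.88
tool_pos: [0.491, 0.1228, 0.3515]
orientation: [-180.0, -0.0, -165.3]
force: [0.5, 0.4, -0.2]
opening: -0.0001
max diff 14 lid area 8
tile 0 0 1.0
jar 0 0 0.96
tumbler 0 0 0.95
rib -1 0 0.81
bowl 0 0 0.99
loop 0 0 0.91
```

View pics/o_wrist.png

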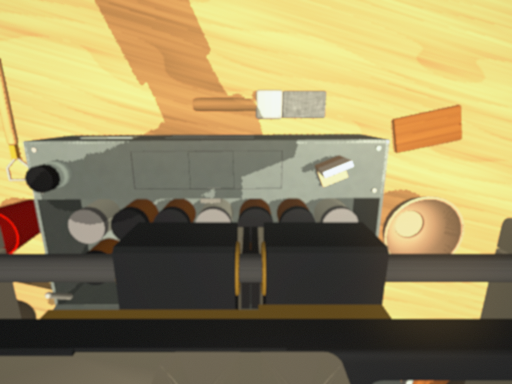

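The wrist view shows the plate and button outline (190–234 px) flush, with the tile, jar and brush standing undisturbed. The lid is at rest, so I'll hand in.

```bash
python3 -c "
from plant import ctrl
print(ctrl.close_job())"
```

```text
the job is handed in; nothing more can be done
None
```

The lid is fully open on its stop and the job is handed in, at about 14 s of the 58 s allowed; no verdict was reported.

- **Finding and pressing the button:** I found the button's hairline outline in three camera views, about 5 mm to the +y side of the plate's middle. Touch confirmed it: the spot gave at 1.8 N. I pressed to about 5.5–6 mm, with 5 to 7 N at the end, until the lid sprang ajar, then let it come up.
- **Pushing the lid:** My first push met the front edge too high and the fingertips slid on it at about 4 N. I backed off, went about 20 mm lower and pushed it past upright. It then leaned over to its stop by itself, and I moved the arm clear.
- **Last checks:**
  - **Lid:** in the picture it matches 1.85 rad, and it did not move between two pictures about 0.6 s apart.
  - **Button:** it looks flush, but I had no direct reading of its travel.
  - **Loose things:** all stand where they were, to within a pixel. The tile, jar, tumbler, bowl, rib and loop tool were matched in the scene picture. The rib gave the weakest match (0.81, 1 px), because the arm's shadow on it had changed. I checked the brush only by eye.
  - **Contact:** the force reading was at noise level, so the arm was touching nothing.

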